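Make the kitchen scale ready: power, grams, zero

TASK

Get the kitchen scale ready for weighing into the mug that stands on it: first tip the red power rocker fully over by pressing its end with the white dot, then tip the blue rocker (grams) over the same way, and last press the green zero key all the way down for half a second and let it come up again. Keep to this order, do not press the yellow key, and leave the mug and the things around the scale standing where they are.

Things in the scene. Friction and masses are not known exactly. Their poses are not given: they have to be found in the camera images.
- scale: black kitchen scale, fixed, housing 320 x 220 mm (x -170 to 150), top 34 mm above the worktop. Origin on the worktop, z up, x from the display (x -148) to the weighing plate (steel, 180 mm wide, centre x 55, top z 42 mm). Row of controls at x -90, y -75, -25, 25, 75 mm: red and blue rocker, green and yellow round key, in varying places
- power_press (a point): white dot on the red (power) rocker: on the top face of the half nearer the display, 19 mm from the pivot; moves with the rocker. Rocker 56 mm long (along scale x), 26 mm wide; its two flat halves form a shallow V over a pivot 39 mm above the worktop. Off: dotted half slopes up to its end (8 mm), far half level. On: dotted half level, face 39 mm above the worktop, far half slopes up
- power (a joint): tilt of the red power rocker: 0 off, 0.28 fully over (near half level). No spring: it stays where it is left. A downward push of 3 to 5 N on the dot tips it
- unit_press (a point): white dot on the blue (grams) rocker: on the top face of the half nearer the display, 19 mm from the pivot; moves with the rocker. Rocker 56 mm long (along scale x), 26 mm wide; its two flat halves form a shallow V over a pivot 39 mm above the worktop. Off: dotted half slopes up to its end (8 mm), far half level. On: dotted half level, face 39 mm above the worktop, far half slopes up
- unit (a joint): tilt of the blue rocker: 0 off, 0.28 fully over (near half level). No spring: it stays where it is left. A downward push of 3 to 5 N on the dot tips it
- zero_top (a point): centre of the top face of the green zero key, 28 mm across; its face is 10 mm above the scale's housing (44 mm above the worktop) at rest. It moves straight down with the key
- zero (a joint): how far the green zero key is pressed: 0 up, 0.006 m at the bottom. Spring: 1 N to start, 4 N at the bottom; it comes up by itself
- light_top (a point): centre of the top face of the yellow backlight key, 28 mm across; its face is 10 mm above the scale's housing (44 mm above the worktop) at rest. It moves straight down with the key
- light (a joint): how far the yellow backlight key is pressed: 0 up, 0.006 m at the bottom. Spring: 1 N to start, 4 N at the bottom; it comes up by itself
- mug: mug, dark grey above and white below, 82 mm across, 111 mm with its handle, 97 mm high, loose on the weighing plate; origin at the centre of its underside, z up
- honey_jar: honey jar with white lid, 72 mm across, 102 mm high, loose on the worktop to the left of the scale; origin at the centre of its underside
- tomato_tin: food tin, 75 mm across, 110 mm high, loose on the worktop to the right of the scale; origin at the centre of its underside. Beyond it at the far right a wall cabinet hangs 0.46 m above the worktop (world x over 0.6, y under -0.25 m): keep the wrist clear of it
- teaspoon: metal teaspoon, 130 x 26 x 11 mm, long along its x, loose on the worktop to the left of the controls; origin at the centre of its underside
Things that resemble listed ones, but are neither listed nor needed, are in the scene too. Leave any orange look-alike of the mug alone.

How it is judged:
On the way, in this order (a step that is already met when the one before it is completed fails the run):
1. the red power rocker is tipped over to on (value of joint power above 0.24 rad), for 0.1 s.
2. the blue rocker is tipped over to on (value of joint each of power, unit above 0.24 rad), for 0.1 s.
3. the green zero key is pressed down by the fingers (all of step 2 and value of joint zero above 0.0042 m and contact force between the fingers and zero above 0.5 N), for 0.2 s.
At the end, for the whole second after the job is handed in: Both rockers are tipped over (beyond 0.24 of 0.28 rad), the green and yellow keys are up (less than 1.5 mm down), the mug stands upright and at rest on the plate, and the mug, jar, tin and spoon are within 20 mm of where they began (all of step 2 and value of joint each of zero, light below 0.0015 m and angle between mug's own z axis and vertical below 0.1 rad and horizontal distance between mug and scale below 0.12 m and linear speed of mug below 0.02 m/s and distance of each of mug, honey_jar, tomato_tin, teaspoon from where it was at the start of the episode below 0.02 m); the robot touches nothing.
It fails at once if the blue rocker is tipped over while the power is off (value of joint unit above 0.14 rad and value of joint power below 0.2 rad).
It fails at once if the green zero key is pressed before both rockers are on (value of joint zero above 0.003 m and value of joint any of power, unit below 0.2 rad).
It fails at once if the yellow key is pressed (value of joint light above 0.003 m).
It fails at once if the mug, jar, tin or spoon is moved, lifted or tipped (distance of any of mug, honey_jar, tomato_tin, teaspoon from where it was at the start of the episode above 0.025 m or angle between any of mug, honey_jar, tomato_tin's own z axis and vertical above 0.3 rad).
It also fails if it takes over 42 s, if anything falls off the work surface, if the arm or the gripper's body presses on something with over 40 N, if the wrist force passes 120 N, or if a joint passes its speed limit or range.

ROBOT

A 6-joint arm with a two-finger parallel gripper is mounted at the origin on a cart in front of the work surface, level with it; the furniture and walls round the work are solid. World frame = base frame: x ahead of the robot, y to its left, z up, the work surface at z = 0. Lengths are in m, angles in rad, forces in N, time in s.
With the tool pointing down it reaches from about 0.35 to 0.85 m from the base axis. Payload 8.1 kg.
Tool frame: the origin (TCP) lies midway between the tips of the shut fingers; the grasp point (between the pads) lies 19 mm behind it; z points along the fingers, y is the direction in which the jaws open and shut (so a half turn about z gives the same grasp; the last joint's range is limited). The gripper opens to 85 mm and grips with 20 to 120 N. Pads are 22 mm wide; open, the fingers measure 114 mm over their backs; the gripper's body (76 mm by 85 mm) begins 54 mm behind the grasp point. The pads swing forward as they close: fully open they stand 13 mm farther back than shut.
Start: joints at [1.13, 0.13, 1.488, -0, 1.523, -0.085], TCP at [0.209, 0.562, 0.231] pointing down, gripper open.
Joint ranges: [-2.96, 2.96], [-0.89, 2.26], [0.02, 2.5], [-1.34, 4.48], [0, 2.73], [-2.66, 2.66]. Speed limits (rad/s): [2.39, 2.39, 2.79, 3.14, 3.14, 3.14].

INTERFACE

Orientations are given as [roll, pitch, yaw] about the fixed x, y, z axes, in that order (R = Rz(yaw) Ry(pitch) Rx(roll)).
In Python, from cell import r, grab_frame, get_calibration gives the robot as it stands.
- The arm moves only by the shell command python3 -m jog 'ROWS' [OPENING]. ROWS is JSON, a list of rows, each an object with "delta_pos": the shift along the tool's x, y, z in m, a list of three; "turn": the turn, a rotation vector about the tool's x, y, z in rad, a list of three. In form: [{"delta_pos": [tx, ty, tz], "turn": [rx, ry, rz]}, ...]. A call has 1 to 10 rows; each row shifts and turns the commanded pose from where the row before left it, along the tool's axes as they then stand; what a row does not reach is not made up. A row lasts 1/12 s, in which the tool goes at most 41.7 mm and 7.16 degrees, less where a joint would pass 70% of its speed; a pose out of reach is approached as far as the arm can. A call is refused whole if a number of a shift passes 0.0417 or a number of a turn 0.125, either way. A call with a gripper value outside its range is refused whole. OPENING is the closure, from -1 (fully open) to 1 (shut), set as the call begins (- or left out, the last holds). The fingers move at their own pace and stop on an object; the grip force is fixed at half the most. Time passes only in rows, so rows that do not move let the fingers close. It gives the time, the measured TCP pose, the force and the opening at its end, in the units of the state.
- r.read_state(): the state, without advancing time (a new reading comes with each control period).
- grab_frame(name): name is "scene" or "top" or "wrist"; returns (picture, depth): 480x640x3 uint8, blue, green, red; 480x640 float32, m along the optical axis (not along the pixel's ray), 0 where there is no reading.
- get_calibration(name): a dict with "camera_matrix" (3x3 intrinsics, pixels), "R" (3x3) and "t" (3): a world point X has camera coordinates R X + t; the wrist camera has in their place "T_tool_cam" (4x4, takes a point from camera to tool coordinates, whose origin is the TCP and whose axes are the flange's). Camera axes: x right, y down, z forward; pixel columns grow to the right and rows downward; lengths in m; the calibration is good to about 2 mm. A picture is of the moment at which its call begins: read the wrist's pose just before it. get_calibration takes no time and is no camera call.
- r.finish_job(): hands the job in, once; it reports no verdict.
The state is a dict: "clock": time; "joints": joint angles; "qvel": joint speeds; "joint_efforts": joint torques, N m; "tcp_pos": TCP position; "ee_rot": TCP orientation; "wrist_force": force on the tool from outside, world axes, zero at the start; "wrist_torque": the same for the moment, N m; "width": opening from 0.0 (shut) to 1.0 (fully open).
Only numpy, scipy, OpenCV 4.12 (cv2) and the standard library are available. Lean on these libraries where they do the work, as an engineer would, in place of code of your own. Each camera call takes 0.05 s, during which the arm holds its last target. There are 200 camera calls.

## Working session

There is one attempt and no reset: what is moved stays moved. The work goes in short steps, Python scripts to look and compute and a shell command to move; the robot and the scene stay as the last step left them, time stands still between calls to the robot, and variables do not carry over. Pictures are saved under pics/ and viewed, about 8 in all and at most 12, crops included, and the job is handed in when it is done.

```bash
mkdir -p pics; ls; python3 - <<'E'
from cell import r, grab_frame, get_calibration
import cv2,numpy as np
s=r.read_state(); print({k:np.round(v,3) for k,v in s.items()})
for n in ("scene","top"):
    p,d=grab_frame(n); cv2.imwrite(f"pics/{n}0.png",p); np.save(f"pics/{n}0.npy",d)
    c=get_calibration(n); print(n,{k:np.round(v,3).tolist() for k,v in c.items()})
print(np.round(get_calibration("wrist")["T_tool_cam"],3))
E
```

```text
pics
{'clock': np.float64(0.0), 'joints': array([ 1.13 ,  0.131,  1.489, -0.   ,  1.523, -0.085]), 'qvel': array([ 0.   ,  0.002,  0.   ,  0.001, -0.   ,  0.001]), 'joint_efforts': array([ 0.0000e+00, -5.6940e+01, -5.0055e+01, -0.0000e+00,  1.5000e-02,
        0.0000e+00]), 'tcp_pos': array([0.209, 0.562, 0.23 ]), 'ee_rot': array([-3.14 , -0.   ,  2.786]), 'wrist_force': array([-0.461,  0.027,  0.89 ]), 'wrist_torque': array([ 0.005,  0.026, -0.007]), 'width': np.float64(0.996)}
scene {'camera_matrix': [[530.758, 0.0, 314.45], [0.0, 530.758, 237.333], [0.0, 0.0, 1.0]], 'R': [[0.985, -0.172, -0.002], [-0.143, -0.808, -0.571], [0.097, 0.563, -0.821]], 't': [-0.631, 0.049, 1.328]}
top {'camera_matrix': [[523.868, 0.0, 311.562], [0.0, 523.868, 239.736], [0.0, 0.0, 1.0]], 'R': [[0.025, -0.999, -0.028], [-0.996, -0.022, -0.089], [0.089, 0.03, -0.996]], 't': [-0.067, 0.632, 1.056]}
[[ 0.001 -0.964 -0.266  0.067]
 [ 1.     0.001  0.     0.   ]
 [-0.    -0.266  0.964 -0.143]
 [ 0.     0.     0.     1.   ]]
```

View pics/top0.png

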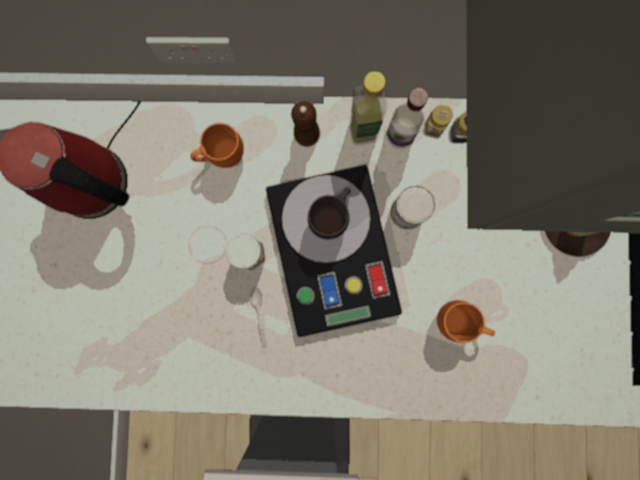

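View pics/scene0.png

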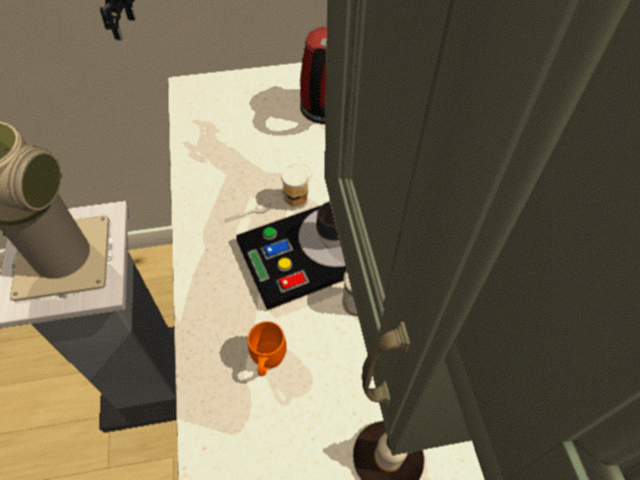

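```bash
cat > h.py <<'E'
import numpy as np,cv2
from cell import get_calibration
def ray(n,uv,z):
    c=get_calibration(n);K=np.array(c["camera_matrix"]);R=np.array(c["R"]);t=np.array(c["t"])
    o=-R.T@t; d=R.T@np.linalg.inv(K)@np.array([*uv,1.]); return o+d*(z-o[2])/d[2]
def blob(p,lo,hi,box):
    h=cv2.cvtColor(p,cv2.COLOR_BGR2HSV); m=cv2.inRange(h,lo,hi)
    k=np.zeros_like(m); x0,y0,x1,y1=box; k[y0:y1,x0:x1]=255; m&=k
    c=max(cv2.findContours(m,0,2)[0],key=cv2.contourArea)
    return np.array(cv2.minAreaRect(cv2.convexHull(c))[0]),cv2.minAreaRect(c)
E
python3 - <<'E'
from h import *
B={"top":(260,250,410,335),"scene":(230,220,320,310)}
C={"red":((0,150,90),(6,255,255),.043),"blue":((105,120,80),(125,255,255),.043),"green":((50,120,60),(75,255,255),.044),"yellow":((22,120,90),(33,255,255),.044)}
for n in B:
    p=cv2.imread(f"pics/{n}0.png")
    for k,(lo,hi,z) in C.items():
        uv,rc=blob(p,lo,hi,B[n]); print(n,k,np.round(rc[0],1),np.round(rc[1],1),round(rc[2]),np.round(ray(n,uv,z),4))
E
python3 -c "
import cv2;p=cv2.imread('pics/top0.png')[160:340,220:480];cv2.imwrite('pics/crop1.png',cv2.resize(p,None,fx=3,fy=3,interpolation=2))"
```

```text
top red [377.1 279.6] [28.4 12.4] 77 [ 0.5546 -0.1873  0.043 ]
top blue [329.2 290.2] [28.5 12.4] 77 [ 0.5308 -0.0911  0.043 ]
top green [305.  295.5] [11. 10.] 90 [ 0.5191 -0.0426  0.044 ]
top yellow [353. 285.] [12. 12.] 90 [ 0.5425 -0.1389  0.044 ]
scene red [291.9 279.7] [12.  25.3] 72 [ 0.5541 -0.1896  0.043 ]
scene blue [276.2 247.7] [10.7 23.8] 76 [ 0.5297 -0.0942  0.043 ]
scene green [258.1 264.9] [25.9  4.7] 66 [ 0.481  -0.1361  0.044 ]
scene yellow [284.  262.5] [11. 12.] 90 [ 0.5425 -0.1401  0.044 ]
```

View pics/crop1.png

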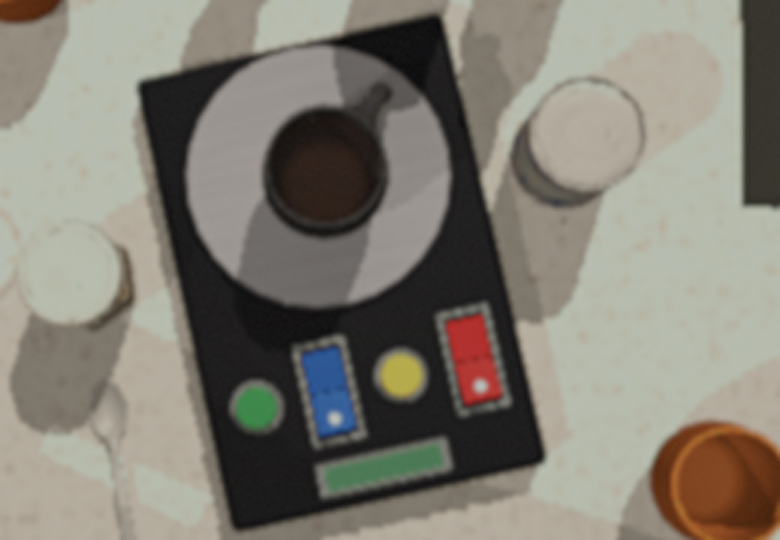

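The top view shows the controls at red (377,280), yellow (353,285), blue (329,290) and green (305,295.5), with the dots on the display side. Both views agree within 3 mm, and the red–green span is 149 mm against the 150 mm given. The scale x axis points at about 0.24 rad. I'll approach with the fingers shut and the camera towards the robot.

```bash
python3 -m jog '[{"delta_pos":[-0.0275,-0.0272,0],"turn":[0,0,0]},{"delta_pos":[-0.0275,-0.0272,0],"turn":[0,0,0]},{"delta_pos":[-0.0275,-0.0272,0],"turn":[0,0,0]},{"delta_pos":[-0.0275,-0.0272,0],"turn":[0,0,0]},{"delta_pos":[-0.0275,-0.0272,0],"turn":[0,0,0]},{"delta_pos":[-0.0275,-0.0272,0],"turn":[0,0,0]},{"delta_pos":[-0.0275,-0.0272,0],"turn":[0,0,0]},{"delta_pos":[-0.0275,-0.0272,0],"turn":[0,0,0]},{"delta_pos":[-0.0275,-0.0272,0],"turn":[0,0,0]},{"delta_pos":[-0.0275,-0.0272,0],"turn":[0,0,0]}]' 1
```

```text
clock: 0.93
tcp_pos: [0.3721, 0.2099, 0.2311]
ee_rot: [-3.142, -0.0, 2.786]
wrist_force: [-0.0, 0.4, -0.2]
width: -0.001
```

```bash
python3 -m jog '[{"delta_pos":[-0.0275,-0.0272,0],"turn":[0,0,0]},{"delta_pos":[-0.0275,-0.0272,0],"turn":[0,0,0]},{"delta_pos":[-0.0275,-0.0272,0],"turn":[0,0,0]},{"delta_pos":[-0.0275,-0.0272,0],"turn":[0,0,0]},{"delta_pos":[-0.0275,-0.0272,0],"turn":[0,0,0]},{"delta_pos":[-0.0275,-0.0272,0],"turn":[0,0,0]},{"delta_pos":[-0.0275,-0.0272,0],"turn":[0,0,0]},{"delta_pos":[-0.0275,-0.0272,0],"turn":[0,0,0]},{"delta_pos":[-0.0275,-0.0272,0],"turn":[0,0,0]},{"delta_pos":[-0.0275,-0.0272,0],"turn":[0,0,0]}]' && python3 -m jog '[{"delta_pos":[0,0,0],"turn":[0,0,-0.1]},{"delta_pos":[0,0,0],"turn":[0,0,-0.1]},{"delta_pos":[0,0,0],"turn":[0,0,-0.1]},{"delta_pos":[0,0,0],"turn":[0,0,-0.1]},{"delta_pos":[0,0,0],"turn":[0,0,-0.1]},{"delta_pos":[0,0,0],"turn":[0,0,-0.095]},{"delta_pos":[0,0,0],"turn":[0,0,0]},{"delta_pos":[0,0,0],"turn":[0,0,0]}]'
cat > look.py <<'E'
import sys
from h import *
from cell import r,grab_frame
from scipy.spatial.transform import Rotation as Ro
s=r.read_state(); p,d=grab_frame("wrist"); c=get_calibration("wrist"); K=np.array(c["camera_matrix"])
T=np.eye(4);T[:3,:3]=Ro.from_euler("xyz",s["ee_rot"]).as_matrix();T[:3,3]=s["tcp_pos"];T=T@np.array(c["T_tool_cam"])
cv2.imwrite(f"pics/{sys.argv[1]}.png",p)
print(np.round(s["clock"],2),np.round(s["tcp_pos"],4),np.round(s["ee_rot"],3),np.round(s["joints"],2))
def cast(uv,z):
    v=T[:3,:3]@np.linalg.inv(K)@np.array([*uv,1.]);o=T[:3,3];return o+v*(z-o[2])/v[2]
h=cv2.cvtColor(p,cv2.COLOR_BGR2HSV)
for k,lo,hi,z in (("red",(0,150,70),(6,255,255),.042),("blue",(105,120,60),(125,255,255),.042),("green",(50,120,50),(75,255,255),.044),("yellow",(22,120,80),(33,255,255),.044)):
    m=cv2.inRange(h,lo,hi)
    for q in cv2.findContours(m,0,2)[0]:
        if cv2.contourArea(q)>400:
            rc=cv2.minAreaRect(q);print(k,np.round(rc[0]),np.round(rc[1]),"plane",np.round(cast(rc[0],z),4),"depth z",round(float(cast(rc[0],0)[2]*0+(T@np.array([*(np.linalg.inv(K)@[*rc[0],1.]*d[int(rc[0][1]),int(rc[0][0])]),1]))[2]),3))
            if k in("red","blue"):
                f=cv2.drawContours(np.zeros_like(m),[cv2.convexHull(q)],0,255,-1)
                w=cv2.inRange(h,(0,0,130),(179,90,255))&f
                for e in cv2.findContours(w,0,2)[0]:
                    if cv2.contourArea(e)>25: a=cv2.minAreaRect(e);print("  dot",np.round(a[0]),np.round(a[1]),np.round(cast(a[0],.0445),4))
E
python3 look.py w1
```

```text
clock: 1.77
tcp_pos: [0.5352, -0.141, 0.2308]
ee_rot: [3.142, -0.001, 2.785]
wrist_force: [-0.0, -0.1, 0.8]
width: 0.002
clock: 2.43
tcp_pos: [0.5348, -0.139, 0.2309]
ee_rot: [3.141, -0.001, -2.905]
wrist_force: [0.5, 0.5, 0.6]
width: 0.001
2.43 [ 0.5348 -0.139   0.2309] [ 3.141e+00 -1.000e-03 -2.905e+00] [-0.35  0.    1.62 -0.    1.52 -2.15]
red [251. 212.] [68. 33.] plane [ 0.5525 -0.1883  0.042 ] depth z 0.04
  dot [250. 192.] [9. 9.] [ 0.5368 -0.1927  0.0445]
blue [372. 211.] [33. 69.] plane [ 0.5288 -0.0917  0.042 ] depth z 0.039
  dot [373. 192.] [ 9. 10.] [ 0.5126 -0.0957  0.0445]
green [432. 212.] [33. 32.] plane [ 0.5176 -0.044   0.044 ] depth z 0.044
yellow [312. 212.] [33. 33.] plane [ 0.5413 -0.14    0.044 ] depth z 0.043
```

View pics/w1.png

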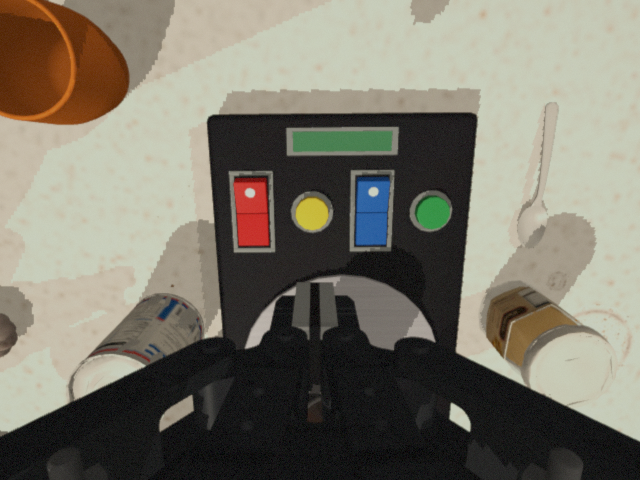

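The wrist view shows all four controls and both dots at (250,192) and (373,192), with the tool aligned to the scale. These agree within 2 mm with the other cameras. Next I'll move over the red dot and down to z 0.06.

```bash
python3 -m jog '[{"delta_pos":[0.0055,-0.026,0],"turn":[0,0,0]},{"delta_pos":[0.0055,-0.026,0],"turn":[0,0,0]},{"delta_pos":[0,0,0.034],"turn":[0,0,0]},{"delta_pos":[0,0,0.034],"turn":[0,0,0]},{"delta_pos":[0,0,0.034],"turn":[0,0,0]},{"delta_pos":[0,0,0.034],"turn":[0,0,0]},{"delta_pos":[0,0,0.034],"turn":[0,0,0]},{"delta_pos":[0,0,0],"turn":[0,0,0]},{"delta_pos":[0,0,0],"turn":[0,0,0]}]'
```

```text
clock: 3.23
tcp_pos: [0.5347, -0.1913, 0.0594]
ee_rot: [3.138, -0.004, -2.904]
wrist_force: [0.3, -0.7, 1.3]
width: 0.0
```

```bash
python3 -m jog '[{"delta_pos":[0,0,0.005],"turn":[0,0,0]},{"delta_pos":[0,0,0.004],"turn":[0,0,0]},{"delta_pos":[0,0,0.004],"turn":[0,0,0]},{"delta_pos":[0,0,0.004],"turn":[0,0,0]},{"delta_pos":[0,0,0.003],"turn":[0,0,0]},{"delta_pos":[0,0,0.001],"turn":[0,0,0]},{"delta_pos":[0,0,0],"turn":[0,0,0]},{"delta_pos":[0,0,0],"turn":[0,0,0]},{"delta_pos":[0,0,0],"turn":[0,0,0]}]'
```

```text
clock: 3.98
tcp_pos: [0.5369, -0.1923, 0.0405]
ee_rot: [-3.141, 0.0, -2.902]
wrist_force: [0.4, -0.4, 1.3]
width: -0.004
```

```bash
python3 -m jog '[{"delta_pos":[0,0,0.001],"turn":[0,0,0]},{"delta_pos":[0,0,0.001],"turn":[0,0,0]},{"delta_pos":[0,0,0.001],"turn":[0,0,0]},{"delta_pos":[0,0,0],"turn":[0,0,0]},{"delta_pos":[0,0,0],"turn":[0,0,0]}]'
```

```text
clock: 4.4
tcp_pos: [0.537, -0.1924, 0.0389]
ee_rot: [-3.141, 0.0, -2.902]
wrist_force: [-6.4, 2.2, 14.5]
width: -0.0
```

The stop was reached: z 0.0389 with 14 N. I'll lift, move over to blue, and check the red rocker by camera.

```bash
python3 -m jog '[{"delta_pos":[0,0,-0.03],"turn":[0,0,0]},{"delta_pos":[0,0,-0.035],"turn":[0,0,0]},{"delta_pos":[0,0,-0.035],"turn":[0,0,0]},{"delta_pos":[0,0.033,0],"turn":[0,0,0]},{"delta_pos":[0,0.033,0],"turn":[0,0,0]},{"delta_pos":[0.001,0.033,0],"turn":[0,0,0]},{"delta_pos":[0,0,0],"turn":[0,0,0]},{"delta_pos":[0,0,0],"turn":[0,0,0]}]'; python3 look.py w2
```

```text
clock: 5.07
tcp_pos: [0.5116, -0.0946, 0.137]
ee_rot: [3.141, -0.001, -2.9]
wrist_force: [0.2, -0.3, -0.0]
width: 0.001
5.07 [ 0.5116 -0.0946  0.137 ] [ 3.141e+00 -1.000e-03 -2.900e+00] [-0.28 -0.02  1.82  0.    1.34 -2.09]
red [153. 263.] [91. 47.] plane [ 0.5527 -0.1869  0.042 ] depth z 0.039
  dot [130. 269.] [60.  2.] [ 0.5584 -0.1988  0.0445]
  dot [148. 235.] [12. 12.] [ 0.5344 -0.1912  0.0445]
blue [312. 256.] [78. 43.] plane [ 0.5245 -0.0928  0.042 ] depth z 0.041
  dot [312. 238.] [11. 13.] [ 0.5124 -0.0958  0.0445]
green [394. 264.] [44. 44.] plane [ 0.5169 -0.0435  0.044 ] depth z 0.045
yellow [232. 264.] [45. 45.] plane [ 0.5407 -0.1391  0.044 ] depth z 0.044
```

View pics/w2.png

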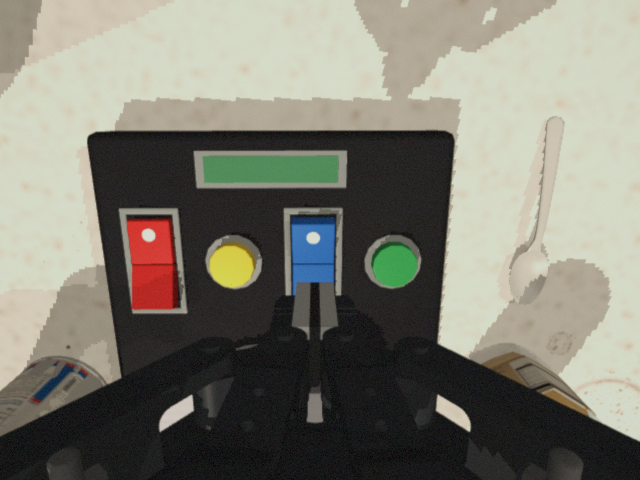

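The red rocker has flipped: its far half is now shaded and standing up, and the lit near half with its dot at (148,235) is level. The tool is over the blue dot within 1.5 mm.

```bash
python3 -m jog '[{"delta_pos":[0,0,0.026],"turn":[0,0,0]},{"delta_pos":[0,0,0.026],"turn":[0,0,0]},{"delta_pos":[0,0,0.026],"turn":[0,0,0]},{"delta_pos":[0,0,0],"turn":[0,0,0]}]' && python3 -m jog '[{"delta_pos":[0,0,0.005],"turn":[0,0,0]},{"delta_pos":[0,0,0.004],"turn":[0,0,0]},{"delta_pos":[0,0,0.004],"turn":[0,0,0]},{"delta_pos":[0,0,0.004],"turn":[0,0,0]},{"delta_pos":[0,0,0.003],"turn":[0,0,0]},{"delta_pos":[0,0,0.002],"turn":[0,0,0]},{"delta_pos":[0,0,0.001],"turn":[0,0,0]},{"delta_pos":[0,0,0],"turn":[0,0,0]},{"delta_pos":[0,0,0],"turn":[0,0,0]}]'
```

```text
clock: 5.45
tcp_pos: [0.5083, -0.0962, 0.0536]
ee_rot: [3.137, -0.008, -2.904]
wrist_force: [-1.1, 0.4, -0.7]
width: 0.001
clock: 6.2
tcp_pos: [0.5132, -0.0968, 0.0388]
ee_rot: [-3.14, 0.001, -2.902]
wrist_force: [-8.2, 0.1, 19.1]
width: 0.001
```

```bash
python3 -m jog '[{"delta_pos":[0,0,-0.03],"turn":[0,0,0]},{"delta_pos":[0,0,-0.035],"turn":[0,0,0]},{"delta_pos":[0,0,-0.035],"turn":[0,0,0]},{"delta_pos":[-0.0085,0.025,0],"turn":[0,0,0]},{"delta_pos":[-0.0085,0.025,0],"turn":[0,0,0]},{"delta_pos":[0,0,0],"turn":[0,0,0]},{"delta_pos":[0,0,0],"turn":[0,0,0]}]'; python3 look.py w3
```

```text
clock: 6.78
tcp_pos: [0.5171, -0.0426, 0.1366]
ee_rot: [-3.141, 0.001, -2.9]
wrist_force: [0.1, -1.2, -0.1]
width: 0.001
6.78 [ 0.5171 -0.0426  0.1366] [-3.141e+00  1.000e-03 -2.900e+00] [-0.18 -0.02  1.82  0.    1.34 -1.99]
red [ 69. 236.] [95. 51.] plane [ 0.5526 -0.1861  0.042 ] depth z 0.039
  dot [ 44. 226.] [45.  4.] [ 0.5493 -0.1995  0.0445]
  dot [ 62. 206.] [12. 13.] [ 0.5343 -0.1899  0.0445]
blue [232. 236.] [94. 45.] plane [ 0.5292 -0.0908  0.042 ] depth z 0.039
  dot [230. 206.] [13. 14.] [ 0.5105 -0.0951  0.0445]
green [314. 236.] [45. 44.] plane [ 0.5172 -0.043   0.044 ] depth z 0.044
yellow [149. 237.] [46. 49.] plane [ 0.541  -0.1385  0.044 ] depth z 0.045
```

View pics/w3.png

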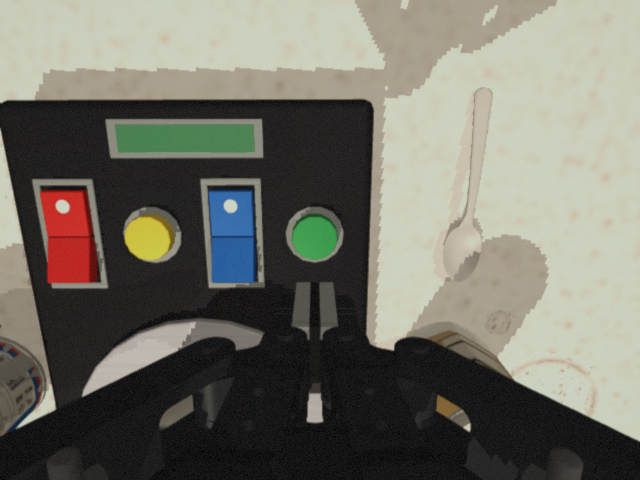

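The blue rocker has flipped like the red one (far half shaded, dot at (230,206)). The tool is centred on the green key at (314,236). Next I'll press it and hold.

```bash
python3 -m jog '[{"delta_pos":[0,0,0.026],"turn":[0,0,0]},{"delta_pos":[0,0,0.026],"turn":[0,0,0]},{"delta_pos":[0,0,0.026],"turn":[0,0,0]},{"delta_pos":[0,0,0],"turn":[0,0,0]}]' && python3 -m jog '[{"delta_pos":[0,0,0.006],"turn":[0,0,0]},{"delta_pos":[0,0,0.005],"turn":[0,0,0]},{"delta_pos":[0,0,0.004],"turn":[0,0,0]},{"delta_pos":[0,0,0.004],"turn":[0,0,0]},{"delta_pos":[0,0,0.003],"turn":[0,0,0]},{"delta_pos":[0,0,0.001],"turn":[0,0,0]},{"delta_pos":[0,0,0],"turn":[0,0,0]},{"delta_pos":[0,0,0],"turn":[0,0,0]}]'
```

```text
clock: 7.17
tcp_pos: [0.5124, -0.0438, 0.0525]
ee_rot: [3.138, -0.009, -2.903]
wrist_force: [-1.3, -0.0, -1.3]
width: 0.002
clock: 7.83
tcp_pos: [0.5182, -0.0442, 0.0378]
ee_rot: [-3.14, 0.002, -2.902]
wrist_force: [-7.3, -0.6, 16.5]
width: 0.003
```

The key is at its bottom: z 0.0378 with 16 N, above the 4 N spring. I'll hold 0.5 s, then lift off and look.

```bash
python3 -m jog '[{"delta_pos":[0,0,0],"turn":[0,0,0]},{"delta_pos":[0,0,0],"turn":[0,0,0]},{"delta_pos":[0,0,0],"turn":[0,0,0]},{"delta_pos":[0,0,0],"turn":[0,0,0]},{"delta_pos":[0,0,0],"turn":[0,0,0]},{"delta_pos":[0,0,0],"turn":[0,0,0]}]' && python3 -m jog '[{"delta_pos":[0,0,-0.02],"turn":[0,0,0]},{"delta_pos":[0,0,-0.035],"turn":[0,0,0]},{"delta_pos":[0,0,-0.04],"turn":[0,0,0]},{"delta_pos":[0,0,-0.04],"turn":[0,0,0]},{"delta_pos":[0,0,-0.04],"turn":[0,0,0]},{"delta_pos":[0.02,0,0],"turn":[0,0,0]},{"delta_pos":[0,0,0],"turn":[0,0,0]},{"delta_pos":[0,0,0],"turn":[0,0,0]}]'; python3 look.py w4
python3 - <<'E'
from cell import grab_frame
import cv2
p,_=grab_frame("scene");cv2.imwrite("pics/s2.png",p)
p,_=grab_frame("top");o=cv2.imread("pics/top0.png");cv2.imwrite("pics/t2.png",cv2.hconcat([cv2.resize(a[150:350,220:460],None,fx=1.6,fy=1.6) for a in(o,p)]))
E
```

```text
clock: 8.33
tcp_pos: [0.5182, -0.0442, 0.0378]
ee_rot: [-3.14, 0.002, -2.902]
wrist_force: [-6.8, -0.9, 16.0]
width: 0.001
clock: 9.0
tcp_pos: [0.4978, -0.0485, 0.2114]
ee_rot: [-3.141, 0.002, -2.903]
wrist_force: [0.3, 0.2, -1.0]
width: -0.003
9.0 [ 0.4978 -0.0485  0.2114] [-3.141e+00  2.000e-03 -2.903e+00] [-0.2  -0.13  1.79  0.    1.48 -2.01]
red [129. 235.] [72. 37.] plane [ 0.5531 -0.1867  0.042 ] depth z 0.039
  dot [124. 212.] [9. 9.] [ 0.5348 -0.1909  0.0445]
blue [253. 234.] [69. 34.] plane [ 0.5294 -0.0912  0.042 ] depth z 0.038
  dot [252. 212.] [10. 10.] [ 0.5111 -0.0953  0.0445]
green [316. 234.] [33. 34.] plane [ 0.517  -0.0429  0.044 ] depth z 0.044
yellow [190. 235.] [34. 36.] plane [ 0.5409 -0.139   0.044 ] depth z 0.045
```

View pics/w4.png

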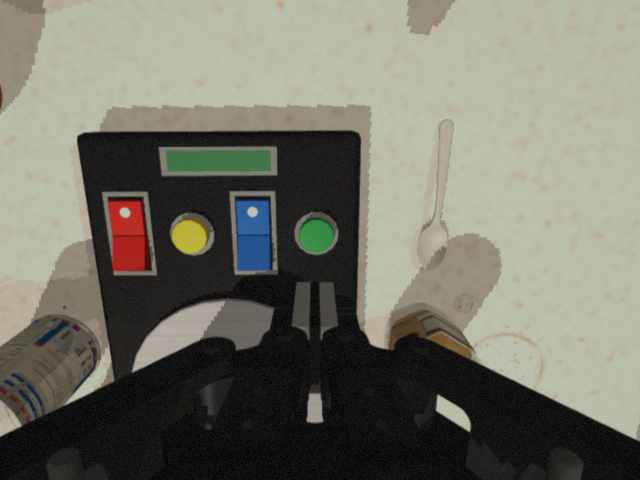

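View pics/t2.png

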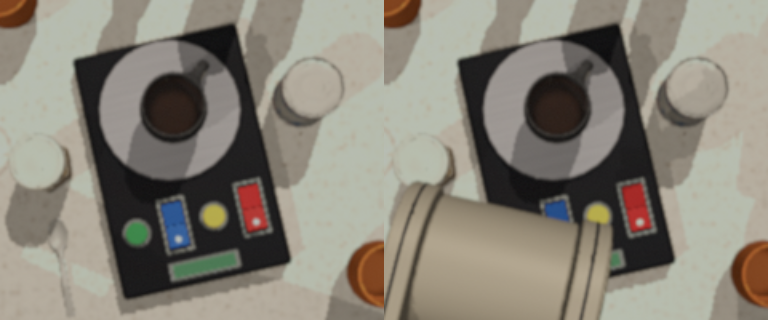

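Both rockers are over, the green key is up (depth 44 mm), and the mug, tin, jar and spoon haven't moved. The gripper is clear, so I'm handing in.

```bash
python3 -c "
from cell import r
print(r.finish_job())"
```

```text
the job is handed in; nothing more can be done
None
```

I tipped the red rocker, then the blue one, then held the green zero key down for over half a second and let it come up. I handed the job in at about 9 s of the 42 s allowed; no verdict is reported back.

- **Presses:** both rockers went down to z 38.9 mm and 38.8 mm, with 14 N and 19 N on the wrist, against a level height of 39 mm. The zero key reached z 37.8 mm, its full 6 mm of travel, at 16 N.
- **Final camera checks:** both rockers show their dotted half level and far half raised. The green key's face is back at 44 mm and the yellow at about 45 mm by depth, so both are up.
- **Things around the scale:** the mug, jar and tin show no visible shift in the before and after top views. The arm hid the spoon from above, but the wrist view shows it lying untouched. The gripper was about 17 cm above the scale, touching nothing.

No checks failed. The camera measurements of the controls differed by at most about 3 mm.

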